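Load a row of dropper bottles into the feeder behind its follower

TASK

Load the bottle feeder: set the steel follower block down in the loading lane behind the row of four amber dropper bottles, rubber face towards them, and push the whole row with it, straight and upright, into the housing until the first bottle is pressed home on the sprung stop that you can only feel: some 6 N more than it takes to slide the row along, as the glass cracks above 20 N. Then ease off and let go, leaving the follower standing square in the lane and holding the row closed up against the stop. Do not disturb the other things on the bench.

Things in the scene. Friction and masses are not known exactly. Their poses are not given: they have to be found in the camera images.
- feeder: Bottle feeder, fixed: a bare aluminium loading lane leading into a white housing 140 mm long, 114 wide, 152 high, with an opening 45 mm wide. Origin: on the bench under the middle of the opening. x: loading direction along the lane's middle, into the housing; y: to the fence; z up. The deck's top is 6 mm up and runs from x = -345 mm to 0 and on inside.
- lane_mouth (a point): Middle of the housing's opening, on the deck. Beyond it, out of sight, is an adjustable sprung stop plate: its face stands 52 to 95 mm inside the opening, set differently each time. It yields 5 mm, damped, its push rising from 1 to 9 N, then it is solid.
- lane_tail (a point): Middle of the lane at its open end, on the deck, 345 mm before the opening. A straight fence 36 mm high runs along the whole lane, its face 22.5 mm from the middle (feeder y = +22.5 mm). The other side is open but for a wall as high at y = -22.5 mm from x = -85 mm to 0, flared outward to y = -36 mm at x = -150 mm.
- follower: Steel block 60 mm long (x), 40 wide (y), 42 high, 0.80 kg, with a black rubber front face (at x = +30 mm) and a black upright grip on top (30 mm along x, 16 along y, from 42 to 87 mm above the underside, its middle at x = -12 mm). Origin: centre of the underside; z up. It starts on the bench clear of the lane. On the deck it drags with 4 to 6 N, enough to hold the row on the stop.
- follower_face (a point): Middle of the follower's rubber face, 21.5 mm above its underside.
- bottle_1: Amber glass dropper bottle, first of the row, nearest the housing: 41 mm across the round body up to 56 mm height, black cap and bulb 20 mm across up to 114 mm, about 75 g. Origin: centre of the underside; z up. It stands loosely on the deck, 1 to 11 mm from its neighbour, up to 8 mm off the lane's middle. Glass: cracks above 20 N.
- bottle_2: Amber glass dropper bottle, second of the row: 41 mm across the round body up to 56 mm height, black cap and bulb 20 mm across up to 114 mm, about 75 g. Origin: centre of the underside; z up. It stands loosely on the deck, 1 to 11 mm from its neighbour, up to 8 mm off the lane's middle. Glass: cracks above 20 N.
- bottle_3: Amber glass dropper bottle, third of the row: 41 mm across the round body up to 56 mm height, black cap and bulb 20 mm across up to 114 mm, about 75 g. Origin: centre of the underside; z up. It stands loosely on the deck, 1 to 11 mm from its neighbour, up to 8 mm off the lane's middle. Glass: cracks above 20 N.
- bottle_4: Amber glass dropper bottle, last of the row, farthest from the housing: 41 mm across the round body up to 56 mm height, black cap and bulb 20 mm across up to 114 mm, about 75 g. Origin: centre of the underside; z up. It stands loosely on the deck, 1 to 11 mm from its neighbour, up to 8 mm off the lane's middle. Glass: cracks above 20 N.
- beaker: Bystander: small clear plastic beaker, 55 x 62 x 71 mm. Origin: centre of the underside.
- label_roll: Bystander: white roll of labels lying flat, 74 mm across, 34 mm high. Origin: centre of the underside.
- film_roll: Bystander: white roll of sealing film standing on end, 52 mm across, 50 mm high. Origin: centre of the underside.
- buffer_bottle: Bystander: clear screw-cap bottle with a yellow cap, 55 mm across, 102 mm high. Origin: centre of the underside.

How it is judged:
On the way, in this order (a step that is already met when the one before it is completed fails the run):
1. The follower stands square on the deck, in the lane behind the last bottle, before the row has been pressed home (y of follower in the frame of feeder between -0.006 and 0.006 m and z of follower in the frame of feeder below 0.01 m and angle between the x axis of follower and the x axis of feeder, either way round below 0.1 rad and angle between follower's own z axis and vertical below 0.06 rad and x of follower in the frame of feeder above -0.345 m), for 0.2 s.
2. The first bottle is pressed home on the sprung stop inside the housing, with more than 4 N (x of bottle_1 in the frame of feeder above 0.03 m and contact force between bottle_1 and feeder above 4 N), for 0.2 s.
At the end, for the whole second after the job is handed in: All four bottles upright within 5 mm of the lane's middle, gaps under 2 mm, the first in the housing still pressing on the stop (over 1.3 N); the follower square on the deck within 6 mm of the middle and its rubber face within 3 mm of the last bottle; all at rest (y of bottle_1 in the frame of feeder between -0.005 and 0.005 m and angle between each of bottle_1, bottle_2, bottle_3, bottle_4, follower's own z axis and vertical below 0.06 rad and z of each of bottle_1, bottle_2, bottle_3, bottle_4 in the frame of feeder below 0.012 m and linear speed of each of bottle_1, bottle_2, bottle_3, bottle_4, follower below 0.01 m/s and y of bottle_2 in the frame of feeder between -0.005 and 0.005 m and y of bottle_3 in the frame of feeder between -0.005 and 0.005 m and y of bottle_4 in the frame of feeder between -0.005 and 0.005 m and horizontal distance between bottle_1 and bottle_2 below 0.043 m and horizontal distance between bottle_2 and bottle_3 below 0.043 m and horizontal distance between bottle_3 and bottle_4 below 0.043 m and x of bottle_1 in the frame of feeder above 0.03 m and contact force between bottle_1 and feeder above 1.3 N and horizontal distance between follower_face and bottle_4 below 0.0235 m and y of follower in the frame of feeder between -0.006 and 0.006 m and z of follower in the frame of feeder below 0.01 m and angle between the x axis of follower and the x axis of feeder, either way round below 0.1 rad); the robot touches nothing.
It fails at once if A bottle is tipped by more than 0.35 rad (angle between any of bottle_1, bottle_2, bottle_3, bottle_4's own z axis and vertical above 0.35 rad).
It fails at once if A bottle is pressed with more than 20 N (cracked glass) (contact force between any of follower, the arm, the fingers, bottle_3 and bottle_4 above 20 N or contact force between any of bottle_1, bottle_2, bottle_3, bottle_4 and feeder above 20 N or contact force between any of the arm, the fingers and bottle_1 above 20 N or contact force between any of the arm, the fingers, bottle_1 and bottle_2 above 20 N or contact force between any of the arm, the fingers, bottle_2 and bottle_3 above 20 N).
It fails at once if A bystander is moved by more than 20 mm (distance of any of beaker, label_roll, film_roll, buffer_bottle from where it was at the start of the episode above 0.02 m).
It also fails if it takes over 69 s, if anything falls off the work surface, if the arm or the gripper's body presses on something with over 40 N, if the wrist force passes 120 N, or if a joint passes its speed limit or range.

ROBOT

A 6-joint arm with a two-finger parallel gripper is mounted at the origin on a cart in front of the work surface, level with it; the furniture and walls round the work are solid. World frame = base frame: x ahead of the robot, y to its left, z up, the work surface at z = 0. Lengths are in m, angles in rad, forces in N, time in s.
With the tool pointing down it reaches from about 0.35 to 0.8 m from the base axis. Payload 7.3 kg.
Tool frame: the origin (TCP) lies at the very end of the fingers, on their centre line; the grasp point (between the pads) lies 19 mm behind it; z points along the fingers, y is the line along which they close (so a half turn about z gives the same grasp; the last joint's range is limited). The gripper opens to 85 mm and grips with 20 to 120 N. Pads are 22 mm wide; open, the fingers measure 114 mm over their backs; the gripper's body (76 mm by 85 mm) begins 54 mm behind the grasp point. The pads swing forward as they close: fully open they stand 13 mm farther back than shut.
Start: joints at [-1.329, 0.342, 1.524, -0, 1.275, -0.146], TCP at [0.199, -0.486, 0.231] pointing down, gripper open.
Joint ranges: [-2.53, 2.53], [-0.77, 2.02], [0.04, 2.7], [-1, 4.14], [0.28, 2.66], [-3.11, 3.11]. Speed limits (rad/s): [2.57, 2.57, 3.14, 3.14, 3.14, 3.14].

INTERFACE

Orientations are given as [roll, pitch, yaw] about the fixed x, y, z axes, in that order (R = Rz(yaw) Ry(pitch) Rx(roll)).
In Python, from station import sensors, optics, workorder gives the robot as it stands.
- The arm moves only by the tool apply_moves, never from a script. Its argument "deltas" is a list of rows, each an object of numbers: "jaw": the closure, from -1 (fully open) to 1 (shut); "dx", "dy", "dz": the shift along the tool's x, y, z in cm; "roll": the turn about the tool's z in rad. In form: [{"jaw": .., "dx": .., "dy": .., "dz": .., "roll": ..}, ...]. A call has 1 to 20 rows; each row is the pose to reach, as a shift and turn from the pose commanded when the call began, along the tool's axes at that moment; what a row does not reach only later rows make up. A row lasts 1/12 s, in which the tool goes at most 41.7 mm and 7.16 degrees, less where a joint would pass 70% of its speed; a pose out of reach is approached as far as the arm can. A call with a gripper value outside its range is refused whole. The fingers move at their own pace and stop on an object; "newtons" is the grip in N (left out, the last holds). Time passes only in rows, so rows that repeat a pose let the fingers close. It gives the time, the measured TCP pose, the force, the opening and the grip force at its end, in the units of the state.
- sensors.read_state(): the state, without advancing time (a new reading comes with each control period).
- optics.capture(name): name is "side" or "top" or "wrist"; returns a dict with "frame" (420x560x3 uint8, blue, green, red), "fx", "fy", "cx", "cy" (pixels), "xyz" and "rotation" of the camera in the world. Camera axes: x right, y down, z forward; pixel columns grow to the right and rows downward; lengths in m; the calibration is good to about 2 mm. A picture is of the moment at which its call begins. There is no depth.
- workorder.sign_off(): hands the job in; it is judged then, once.
The state is a dict: "clock": time; "q": joint angles; "dq": joint speeds; "joint_efforts": joint torques, N m; "tool_pos": TCP position; "tool_rot": TCP orientation; "wrist_force": force on the tool from outside, world axes, zero at the start; "torque": the same for the moment, N m; "width": opening from 0.0 (shut) to 1.0 (fully open); "gripper_force": force on a finger pad.
Only numpy, scipy, OpenCV 4.12 (cv2) and the standard library are available. Lean on these libraries where they do the work, as an engineer would, in place of code of your own. Each camera call takes 0.05 s, during which the arm holds its last target. There are 200 camera calls.

## Working session

There is one attempt and no reset: what is moved stays moved. The work goes in short steps, Python scripts to look and compute and a tool call to move; the robot and the scene stay as the last step left them, time stands still between calls to the robot, and variables do not carry over. Pictures are saved under pics/ and viewed, at most 10 in all, crops included, and the job is handed in when it is done.

Besides the shell and the picture viewer there is one more tool, called after "Call:" as name(argument=value, ...), one argument or row to a line, values as JSON. apply_moves: Moves the arm, as the interface text tells. Its arguments: {"type":"object","properties":{"deltas":{"type":"array","items":{"type":"object","properties":{"jaw":{"type":"number"},"dx":{"type":"number"},"dy":{"type":"number"},"dz":{"type":"number"},"roll":{"type":"number"}}}},"newtons":{"type":"number"}},"required":["deltas"]}

```bash
mkdir -p pics; cat > h.py <<'E'
import numpy as np, cv2
from station import sensors, optics, workorder
def cap(n):
    c=optics.capture(n); c['R']=np.array(c['rotation']).reshape(3,3) if np.size(c['rotation'])==9 else None
    if c['R'] is None:
        from scipy.spatial.transform import Rotation as Ro
        c['R']=Ro.from_euler('xyz',c['rotation']).as_matrix()
    return c
def ray(c,u,v,z):
    d=c['R']@np.array([(u-c['cx'])/c['fx'],(v-c['cy'])/c['fy'],1]); p=np.array(c['xyz']); return (p+d*(z-p[2])/d[2])
def proj(c,P):
    q=c['R'].T@(np.array(P)-np.array(c['xyz'])); return q[:2]/q[2]*[c['fx'],c['fy']]+[c['cx'],c['cy']]
E
python3 - <<'E'
from h import *
a=cap('top');b=cap('side')
for n,c in (('top',a),('side',b)):
    cv2.imwrite(f'pics/{n}0.png',c['frame']); print(n,c['xyz'],c['rotation'],c['fx'],c['cx'],c['cy'])
s=sensors.read_state();print(s)
E
```

```text
top [0.3108785  0.11801923 1.16447044] [-2.92662182e+00  2.09036085e-03 -1.57691844e+00] 493.45068389057207 271.6022214053663 207.04926441529796
side [0.235004   0.85307161 0.55398867] [-2.15157531  0.01001848 -2.73584129] 381.4633083109131 274.7149230719921 209.41942203496072
{'clock': 0.1, 'q': array([-1.32898542e+00,  3.42658888e-01,  1.52493365e+00, -1.71268120e-05,
        1.27536094e+00, -1.45997846e-01]), 'dq': array([-1.48082942e-03, -1.38741557e-03, -5.00541785e-03, -4.90414692e-05,
       -2.67008627e-04, -1.00210786e-03]), 'joint_efforts': array([ 9.94536276e-04, -4.34449375e+01, -2.46490699e+01, -1.63859304e-04,
        4.71086270e-03, -2.38852829e-05]), 'tool_pos': array([ 0.19846621, -0.48566172,  0.23068816]), 'tool_rot': array([-3.14024392e+00, -1.81769019e-04,  3.87813628e-01]), 'wrist_force': array([-0.15714398, -0.06893935, -0.30030268]), 'torque': array([-0.05634155,  0.00816221, -0.01702011]), 'gripper_force': 0.0, 'width': 0.9978818318134991}
```

View pics/top0.png

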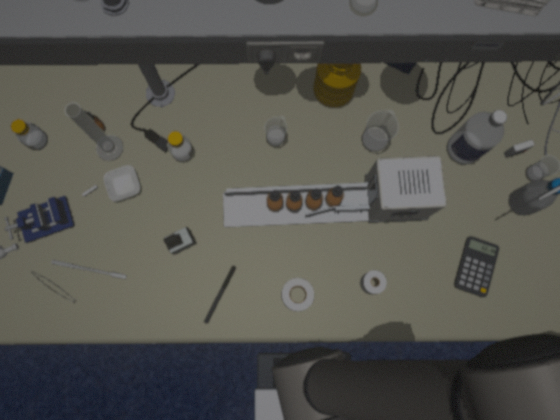

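View pics/side0.png

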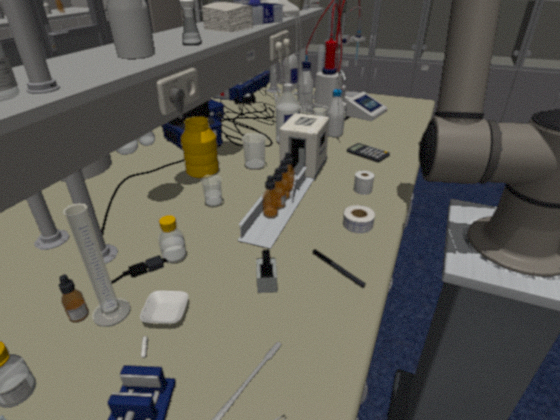

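The top view shows the lane from (223,207) to (370,205), with the fence on its upper edge. The bottles' caps are at about (275–335, 200), the follower is near (179,241), and the housing is at (405,190). Next I'll zoom in on the lane and follower.

```bash
python3 - <<'E'
from h import *
f=cv2.imread('pics/top0.png')
g=cv2.convertScaleAbs(f[165:265,150:310],alpha=1.6);cv2.imwrite('pics/c1.png',cv2.resize(g,None,fx=5,fy=5,interpolation=cv2.INTER_CUBIC))
g=cv2.convertScaleAbs(f[145:235,290:450],alpha=1.6);cv2.imwrite('pics/c2.png',cv2.resize(g,None,fx=5,fy=5,interpolation=cv2.INTER_CUBIC))
E
```

```text
(no output)
```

View pics/c1.png

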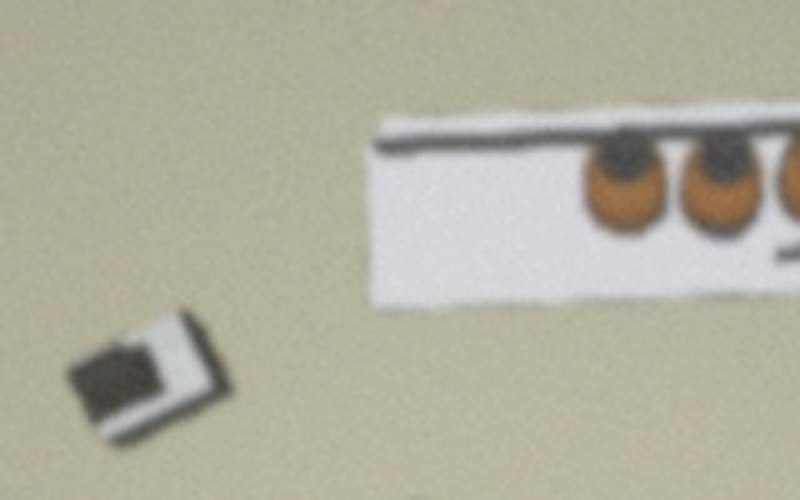

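View pics/c2.png

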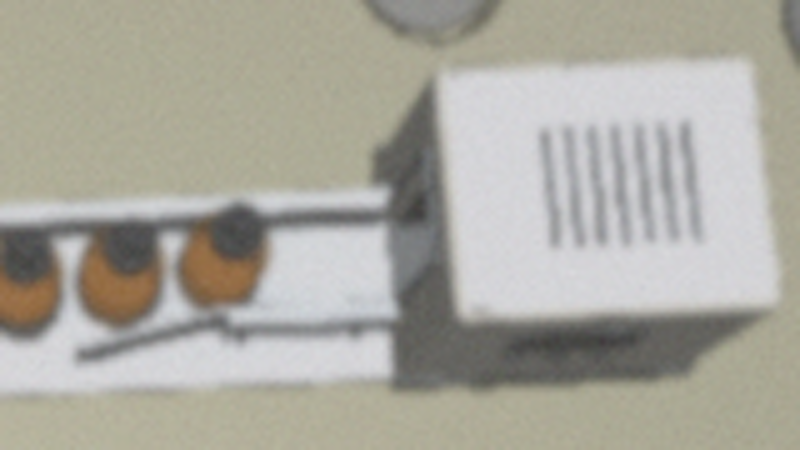

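```bash
python3 - <<'E'
from h import *
c=cap('top'); f=np.mean([c['frame']]+[cap('top')['frame'] for _ in range(3)],0); g=cv2.cvtColor(f.astype(np.uint8),cv2.COLOR_BGR2GRAY).astype(float)
np.save('g.npy',g)
import pickle; pickle.dump(c,open('top.pkl','wb'))
for u in (230,250,262): print(u,g[185:232,u].astype(int))
for u in (346,360): print(u,g[178:232,u].astype(int))
print(g[215,215:235].astype(int))
print(ray(c,224.4,226.4,.006),ray(c,368,221.4,.006),proj(c,[.311,.118,0]))
E
```

```text
230 [108 109 112 121 129 128 115  92  70  65  80 106 125 133 133 133 132 133
 134 133 133 133 132 133 132 133 134 133 134 132 132 133 132 133 133 134
 134 134 133 132 128 118 109 109 110 111 111]
250 [109 111 120 128 131 123 104  78  66  79 106 124 132 133 133 133 133 133
 133 133 132 133 133 133 134 133 133 133 133 133 133 133 133 133 134 133
 133 133 132 128 117 109 110 111 112 111 111]
262 [107 107 116 127 125 106  78  65  77 103 125 132 133 133 133 132 133 133
 133 133 133 133 132 132 132 134 133 132 134 133 133 133 133 132 133 133
 133 132 132 126 120 114 111 111 111 111 111]
346 [105 106 106 106 110 120 128 128 116  94  72  71  92 115 128 132 131 131
 131 132 133 133 133 132 131 131 131 128 128 128 124 107  87  88 108 125
 132 133 132 132 133 131 127 112 102 104 107 108 108 108 109 108 109 108]
360 [106 107 105 107 114 123 129 124 105  77  64  77 103 124 131 134 132 133
 133 133 133 133 132 132 132 129 125 123 127 125 110  88  74  80 102 120
 130 133 133 133 132 128 117 107 106 107 108 107 107 108 107 108 107 108]
[109 110 110 109 111 110 110 108 111 123 131 132 133 133 133 132 133 133
 133 132]
[0.51737484 0.23166624 0.006     ] [ 0.52726189 -0.11097612  0.006     ] [272.66600767 314.73759385]
```

```bash
cat > meas.py <<'E'
from h import *
import pickle
c=pickle.load(open('top.pkl','rb')); g=np.load('g.npy')
def cross(col,lo,hi,thr,rise):
    for r in range(lo,hi):
        a,b=col[r],col[r+1]
        if (rise and a<thr<=b) or (not rise and a>thr>=b): return r+(thr-a)/(b-a)
T=[];B=[];D=[]
for u in list(range(228,268))+list(range(345,366)):
    col=g[:,u]; m=185+np.argmin(g[180:200,u])-5
    t=cross(col,m-5,m,98,False); b=cross(col,m,m+6,98,True); d=cross(col,218,230,120,False)
    if None in (t,b,d): continue
    T.append(ray(c,u,t,.042)[:2]);B.append(ray(c,u,b,.006)[:2]);D.append(ray(c,u,d,.006)[:2])
for n,P in (('top',T),('base',B),('deck',D)):
    P=np.array(P); k=np.polyfit(P[:,1],P[:,0],1); print(n,k,'x at y=.23,-.11:',np.polyval(k,.23),np.polyval(k,-.11),np.std(P[:,0]-np.polyval(k,P[:,1])))
# lane end
E_=[ray(c,cross(g[r],215,232,121,True),r,.006) for r in range(200,224)]
E_=np.array(E_);print('end',E_[0],E_[-1])
hsv=cv2.cvtColor(c['frame'],cv2.COLOR_BGR2HSV)
sub=c['frame'][165:265,150:380]
# follower: pixels differing from bench
x0,y0=160,222; s=c['frame'][y0:258,x0:200].astype(int); bg=np.median(s.reshape(-1,3),0)
m=(np.abs(s-bg).max(2)>14).astype(np.uint8); print(bg)
cs,_=cv2.findContours(m,cv2.RETR_EXTERNAL,cv2.CHAIN_APPROX_NONE);k=max(cs,key=cv2.contourArea);print(cv2.minAreaRect(k),'off',x0,y0)
for r in s.sum(2)//3: print(' '.join('%3d'%v for v in r))
E
python3 meas.py
```

```text
top [-0.03776031  0.60144479] x at y=.23,-.11: 0.5927599170195826 0.6055984208812887 0.0003589138445807133
base [-0.0385029   0.60177635] x at y=.23,-.11: 0.5929206773963753 0.6060116643725524 0.000612317895872399
deck [-0.04132196  0.52723888] x at y=.23,-.11: 0.5177348251774097 0.5317842930985514 0.0007434383349909448
end [0.581998   0.23536237 0.006     ] [0.52562245 0.23353444 0.006     ]
[ 96. 109. 111.]
((19.70000457763672, 18.89999771118164), (21.0190372467041, 29.96331024169922), 63.43495178222656) off 160 222
107 106 106 105 106 106 105 106 107 106 105 108 105 105 108 107 107 107 108 106 106 106 106 107 106 106 106 105 107 104 106 105 105 108 106 106 107 106 106 107
105 105 106 107 106 104 106 104 105 104 106 106 105 107 106 106 107 105 105 105 104 106 107 105 106 106 104 106 106 107 107 107 107 106 105 107 107 106 106 105
105 105 104 105 105 104 105 107 107 105 106 107 105 107 106 105 103 106 105 106 106 108 106 107 104 107 105 105 107 105 107 107 106 106 108 105 108 108 107 108
105 106 106 106 105 105 105 107 107 106 104 106 106 104 106 105 105 104 105 105 104 105 106 105 
[... 4483 characters left out ...]
 108 107 107 109 108 108 110 108 108 108 108 108 107 110 107
108 107 104 106 106 106 105 108 105 107 102  97  90  81  78  82  86  92  97 102 107 106 107 106 109 110 108 108 109 107 108 107 107 106 106 108 109 110 107 107
106 105 107 108 107 105 106 107 106 107 104 104 100  98  96  97 101 103 106 106 106 107 108 106 107 107 107 108 110 107 109 107 108 109 110 109 108 108 108 107
106 107 106 105 107 107 106 107 107 106 107 105 106 104 104 105 106 106 108 106 106 109 107 106 109 109 107 107 108 108 107 110 107 108 108 109 107 109 106 108
106 108 105 106 107 106 107 105 106 108 107 108 108 107 107 108 107 108 107 107 108 109 107 107 108 108 107 108 107 108 107 108 108 109 108 106 108 107 108 108
```

```bash
python3 - <<'E'
from h import *
import pickle
c=pickle.load(open('top.pkl','rb')); g=np.load('g.npy')
F=[];S=[]
for r in range(229,241):
    u=int(160+22+np.argmax(g[r,182:194]))
    while g[r,u]>88: u+=1
    F.append(ray(c,u-1+(g[r,u-1]-88)/(g[r,u-1]-g[r,u]),r,.042)[:2])
for u in range(173,190):
    v=int(238+np.argmax(g[238:254,u]))
    while g[v,u]>86: v+=1
    S.append(ray(c,u,v-1+(g[v-1,u]-86)/(g[v-1,u]-g[v,u]),.042)[:2])
def line(P):
    vx,vy,x,y=cv2.fitLine(np.float32(P),cv2.DIST_HUBER,0,.01,.01).ravel(); d=np.array([vx,vy]);p=np.array([x,y]); n=np.array([-vy,vx]); return p,d,np.std((np.array(P)-p)@n)
pf,df,sf=line(F); ps,ds,ss=line(S)
if ds[1]>0: ds=-ds          # follower +x, towards -y
print('rms',sf,ss,'face normal yaw',np.degrees(np.arctan2(df[1],df[0])),'side yaw',np.degrees(np.arctan2(ds[1],ds[0])))
t=np.linalg.solve(np.c_[df,-ds],ps-pf); k=pf+t[0]*df
left=np.array([-ds[1],ds[0]]); o=k-.03*ds+.02*left; grip=o-.012*ds
print('corner',k,'origin',o,'grip',grip,'yaw',np.arctan2(ds[1],ds[0]))
# predicted grip top centre pixel and far corner
print(proj(c,[*grip,.087]),proj(c,[*(k+.04*left),.042]),proj(c,[*(k-.06*ds),.042]))
E
```

```text
rms 0.00016053242032692256 9.392047503281339e-05 face normal yaw 27.606342 side yaw -63.920788
corner [0.4752395  0.30116794] origin [0.48001483 0.3369058 ] grip [0.47473946 0.34768406] yaw -1.1156282
[167.98918308 239.36308406] [185.16381927 226.56184322] [168.40585469 253.56293676]
```

```bash
cat >> h.py <<'E'
def wrap(a): return (a+np.pi)%(2*np.pi)-np.pi
def shift(p,yaw,frm=None):
    s=sensors.read_state(); p0,y=(s['tool_pos'],s['tool_rot'][2]) if frm is None else frm
    d=np.array(p)-p0; r=-wrap(yaw-y)
    out=np.array([d[0]*np.cos(y)+d[1]*np.sin(y), d[0]*np.sin(y)-d[1]*np.cos(y), -d[2]])*100
    print('cm',out.round(2),'roll',round(r,3))
E
python3 - <<'E'
from h import *
shift([.43,-.1,.2],1.2)
E
```

```text
cm [ 36.02 -26.97   3.11] roll -0.812
```

Call:
apply_moves(
  deltas=[
    {"jaw": -1,"dx": 36,"dy": -27,"dz": 3,"roll": -0.81},
    {"jaw": -1,"dx": 36,"dy": -27,"dz": 3,"roll": -0.81},
    {"jaw": -1,"dx": 36,"dy": -27,"dz": 3,"roll": -0.81},
    {"jaw": -1,"dx": 36,"dy": -27,"dz": 3,"roll": -0.81},
    {"jaw": -1,"dx": 36,"dy": -27,"dz": 3,"roll": -0.81},
    {"jaw": -1,"dx": 36,"dy": -27,"dz": 3,"roll": -0.81},
    {"jaw": -1,"dx": 36,"dy": -27,"dz": 3,"roll": -0.81},
    {"jaw": -1,"dx": 36,"dy": -27,"dz": 3,"roll": -0.81},
    {"jaw": -1,"dx": 36,"dy": -27,"dz": 3,"roll": -0.81},
    {"jaw": -1,"dx": 36,"dy": -27,"dz": 3,"roll": -0.81},
    {"jaw": -1,"dx": 36,"dy": -27,"dz": 3,"roll": -0.81},
    {"jaw": -1,"dx": 36,"dy": -27,"dz": 3,"roll": -0.81},
    {"jaw": -1,"dx": 36,"dy": -27,"dz": 3,"roll": -0.81},
    {"jaw": -1,"dx": 36,"dy": -27,"dz": 3,"roll": -0.81},
  ],
)

```text
clock: 1.47
tool_pos: [0.4295, -0.1001, 0.2012]
tool_rot: [-3.141, 0.001, 1.199]
wrist_force: [-0.5, -0.1, 0.2]
width: 1.0
gripper_force: 0.0
```

```bash
python3 - <<'E'
from h import *
s=sensors.read_state();print(s['clock'],s['tool_pos'],s['tool_rot'])
shift([.4747,.3477,.16],2.037)
E
```

```text
1.4667 [ 0.42953293 -0.10011508  0.20124277] [-3.14140648e+00  5.00395385e-04  1.19862021e+00]
cm [ 43.36 -12.08   4.12] roll -0.838
```

Call:
apply_moves(
  deltas=[
    {"jaw": -1,"dx": 43.4,"dy": -12.1,"dz": 4.1,"roll": -0.84},
    {"jaw": -1,"dx": 43.4,"dy": -12.1,"dz": 4.1,"roll": -0.84},
    {"jaw": -1,"dx": 43.4,"dy": -12.1,"dz": 4.1,"roll": -0.84},
    {"jaw": -1,"dx": 43.4,"dy": -12.1,"dz": 4.1,"roll": -0.84},
    {"jaw": -1,"dx": 43.4,"dy": -12.1,"dz": 4.1,"roll": -0.84},
    {"jaw": -1,"dx": 43.4,"dy": -12.1,"dz": 4.1,"roll": -0.84},
    {"jaw": -1,"dx": 43.4,"dy": -12.1,"dz": 4.1,"roll": -0.84},
    {"jaw": -1,"dx": 43.4,"dy": -12.1,"dz": 4.1,"roll": -0.84},
    {"jaw": -1,"dx": 43.4,"dy": -12.1,"dz": 4.1,"roll": -0.84},
    {"jaw": -1,"dx": 43.4,"dy": -12.1,"dz": 4.1,"roll": -0.84},
    {"jaw": -1,"dx": 43.4,"dy": -12.1,"dz": 4.1,"roll": -0.84},
    {"jaw": -1,"dx": 43.4,"dy": -12.1,"dz": 4.1,"roll": -0.84},
    {"jaw": -1,"dx": 43.4,"dy": -12.1,"dz": 4.1,"roll": -0.84},
    {"jaw": -1,"dx": 43.4,"dy": -12.1,"dz": 4.1,"roll": -0.84},
    {"jaw": -1,"dx": 43.4,"dy": -12.1,"dz": 4.1,"roll": -0.84},
  ],
)

```text
clock: 2.72
tool_pos: [0.4759, 0.3463, 0.1605]
tool_rot: [-3.141, 0.0, 2.035]
wrist_force: [-0.8, -0.6, -0.5]
width: 1.0
gripper_force: 0.0
```

```bash
python3 - <<'E'
from h import *
s=sensors.read_state();print(s['clock'],s['tool_pos'],s['tool_rot'])
c=cap('wrist');print(c['xyz'],c['R'].round(3).tolist())
f=c['frame'].copy()
y=-1.105; d=np.array([np.cos(y),np.sin(y)]); l=np.array([-d[1],d[0]])
o=np.array([.4747,.3477])+.012*d
for P in [(30,20,42),(30,-20,42),(-30,20,42),(-30,-20,42),(3,8,87),(3,-8,87),(-27,8,87),(-27,-8,87)]:
    q=proj(c,[*(o+d*P[0]/1e3+l*P[1]/1e3),P[2]/1e3]); cv2.circle(f,tuple(int(round(v)) for v in q),3,(0,0,255),1)
f=cv2.convertScaleAbs(f,alpha=1.5)
cv2.imwrite('pics/w1.png',f)
E
```

```text
2.7167 [0.4758528  0.34631214 0.1604527 ] [-3.14132917e+00  4.86598284e-04  2.03523258e+00]
[0.44754718 0.40539063 0.30344522] [[0.894, 0.432, 0.118], [0.448, -0.862, -0.237], [-0.001, 0.265, -0.964]]
```

View pics/w1.png

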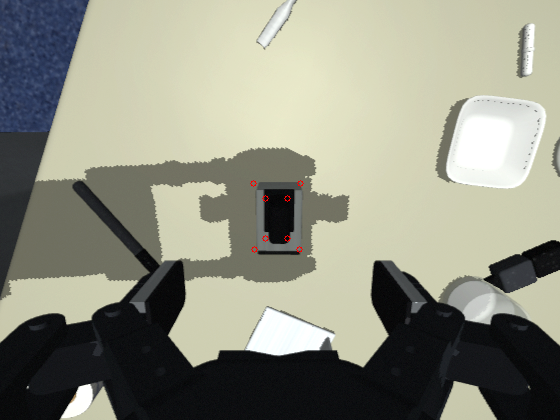

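The wrist view shows the follower's top from about (258,183) to (301,252), with the grip at (264–294, 190–243) and the rubber edge at the bottom. My predicted corners are within a few pixels, so I'll measure the offset.

```bash
python3 - <<'E'
from h import *
c=cap('wrist');g=cv2.cvtColor(c['frame'],cv2.COLOR_BGR2GRAY).astype(int)
for r in (190,205,220,235,247): print(r,' '.join(map(str,g[r,248:312])))
for u in (262,279,296): print(u,' '.join(map(str,g[172:264,u])))
E
```

```text
190 75 75 76 75 75 75 75 68 69 75 77 77 78 76 76 56 24 7 6 7 7 6 7 8 7 6 6 8 10 6 9 8 9 10 7 9 6 9 8 10 9 7 7 7 10 10 43 65 71 70 71 70 68 65 70 74 75 75 74 75 75 75 121 143
205 75 75 75 75 74 75 75 67 69 77 80 81 81 80 79 58 25 7 5 8 4 6 5 5 5 4 5 5 5 4 4 5 5 4 6 2 4 6 6 5 4 6 9 10 7 7 66 81 81 81 81 80 77 71 74 75 74 76 75 75 75 74 75 75
220 75 75 75 75 74 75 75 66 70 78 79 80 80 80 79 66 36 9 8 8 8 6 6 6 7 9 9 7 10 6 8 6 8 9 9 7 8 7 8 6 5 5 8 8 7 19 67 81 81 81 79 79 75 65 70 75 75 75 75 75 75 75 75 74
235 75 75 75 75 75 74 75 75 72 75 78 80 80 80 80 79 78 79 80 80 47 6 6 8 5 7 8 7 8 10 9 7 8 8 6 7 9 8 7 6 6 32 68 80 80 80 81 82 81 79 80 78 76 74 75 75 75 75 75 74 74 75 74 81
247 75 75 75 74 75 74 74 74 71 73 77 79 80 80 79 79 79 78 80 80 78 77 76 77 78 78 79 81 81 81 81 80 80 80 78 79 77 77 76 77 77 78 80 80 80 81 81 81 81 79 79 77 72 73 74 74 75 74 74 74 74 74 75 118
262 75 75 75 76 75 75 75 76 75 75 54 51 50 50 50 52 53 50 76 78 78 79 78 79 79 79 78 79 80 79 79 79 79 79 78 79 79 79 78 79 80 78 78 79 79 79 79 78 79 80 79 79 79 79 80 79 78 80 79 78 79 79 79 80 79 79 80 79 79 79 79 80 80 79 79 79 79 79 73 25 14 16 39 72 74 75 74 74 75 74 75 75
279 76 76 76 76 76 75 76 76 75 76 54 51 51 51 52 52 51 23 8 8 9 9 5 3 6 4 4 4 5 6 4 5 2 5 7 9 7 6 7 9 9 8 8 7 7 9 7 8 6 6 8 8 9 7 7 7 7 8 7 6 9 8 6 7 7 8 7 9 8 6 5 7 76 81 81 80 80 80 75 26 14 12 24 71 74 75 74 74 74 75 74 74
296 76 76 76 75 75 75 75 75 76 75 59 53 52 52 52 52 52 50 71 80 81 82 82 82 81 81 81 82 81 81 81 81 81 81 81 82 82 81 82 82 82 82 81 82 82 81 81 82 81 81 82 82 81 81 82 81 81 80 82 82 82 81 81 81 81 81 81 80 81 80 82 81 81 81 80 81 80 80 74 25 11 11 25 72 74 74 74 74 74 74 74 75
```

```bash
python3 - <<'E'
from h import *
c=cap('wrist')
P=[ray(c,u,v,.042)[:2] for u,v in ((278.3,254.7),(278,189.7))]
d=P[0]-P[1];print(np.linalg.norm(d),np.arctan2(d[1],d[0]))
L=[ray(c,u,v,.042)[:2] for u,v in ((255,205),(256.3,247),(301.3,205),(300.3,247))]
for a,b in ((0,1),(2,3)): e=L[b]-L[a];print('side yaw',np.arctan2(e[1],e[0]))
print('width',np.linalg.norm(L[0]-L[2]))
d/=np.linalg.norm(d);o=(P[0]+P[1])/2;G=o-.012*d;print('o',o,'grip',G)
# grip top check rows ~ 235ish to ?: 
print([proj(c,[*(G+s*.015*d),.087]).round(1) for s in (-1,1)])
shift([*G,.047],2.037)
E
```

```text
0.059582682345478914 -1.1017156405022694
side yaw -1.0957090445420732
side yaw -1.109614674296491
width 0.03993532668550645
o [0.48417892 0.33290838] grip [0.47875413 0.34361219]
[array([278. , 205.8]), array([278.2, 245.1])]
cm [-0.43  0.12 11.37] roll -0.001
```

Call:
apply_moves(
  deltas=[
    {"jaw": -1,"dx": -0.4,"dy": 0.1,"dz": 4},
    {"jaw": -1,"dx": -0.4,"dy": 0.1,"dz": 7},
    {"jaw": -1,"dx": -0.4,"dy": 0.1,"dz": 9.5},
    {"jaw": -1,"dx": -0.4,"dy": 0.1,"dz": 10.7},
    {"jaw": -1,"dx": -0.4,"dy": 0.1,"dz": 11.1},
    {"jaw": -1,"dx": -0.4,"dy": 0.1,"dz": 11.1},
    {"jaw": -1,"dx": -0.4,"dy": 0.1,"dz": 11.1},
    {"jaw": -1,"dx": -0.4,"dy": 0.1,"dz": 11.1},
  ],
)

```text
invalid input at $.deltas[0]: expected keys jaw, dx, dy, dz, roll
```

```bash
python3 - <<'E'
from h import *
s=sensors.read_state();print(s['tool_pos'],s['tool_rot'],s['wrist_force'])
shift([.47875,.3436,.048],2.038)
E
```

```text
[0.47573714 0.34693859 0.16072563] [3.14116413e+00 1.98502454e-04 2.03568015e+00] [ 0.83204499 -0.72940722  0.44371195]
cm [-0.43  0.12 11.27] roll -0.002
```

Call:
apply_moves(
  deltas=[
    {"jaw": -1,"dx": -0.4,"dy": 0.1,"dz": 4,"roll": 0},
    {"jaw": -1,"dx": -0.4,"dy": 0.1,"dz": 7,"roll": 0},
    {"jaw": -1,"dx": -0.4,"dy": 0.1,"dz": 9.5,"roll": 0},
    {"jaw": -1,"dx": -0.4,"dy": 0.1,"dz": 10.7,"roll": 0},
    {"jaw": -1,"dx": -0.4,"dy": 0.1,"dz": 11.1,"roll": 0},
    {"jaw": -1,"dx": -0.4,"dy": 0.1,"dz": 11.1,"roll": 0},
    {"jaw": -1,"dx": -0.4,"dy": 0.1,"dz": 11.1,"roll": 0},
    {"jaw": -1,"dx": -0.4,"dy": 0.1,"dz": 11.1,"roll": 0},
  ],
)

```text
clock: 3.53
tool_pos: [0.4788, 0.3455, 0.0508]
tool_rot: [3.139, 0.0, 2.038]
wrist_force: [-0.9, 1.1, -0.6]
width: 1.004
gripper_force: 0.0
```

```bash
python3 - <<'E'
from h import *
s=sensors.read_state();print(s['tool_pos'],s['tool_rot'],s['wrist_force'])
shift([.47875,.3436,.048],2.038)
E
```

```text
[0.47884064 0.34545698 0.05080569] [3.13885931e+00 3.23492697e-05 2.03754371e+00] [-0.9101323   1.1010358  -0.61972127]
cm [-0.16 -0.09  0.28] roll -0.0
```

Call:
apply_moves(
  deltas=[
    {"jaw": -1,"dx": -0.1,"dy": -0.1,"dz": 0.2,"roll": 0},
    {"jaw": 1,"dx": -0.1,"dy": -0.1,"dz": 0.2,"roll": 0},
    {"jaw": 1,"dx": -0.1,"dy": -0.1,"dz": 0.2,"roll": 0},
    {"jaw": 1,"dx": -0.1,"dy": -0.1,"dz": 0.2,"roll": 0},
    {"jaw": 1,"dx": -0.1,"dy": -0.1,"dz": 0.2,"roll": 0},
    {"jaw": 1,"dx": -0.1,"dy": -0.1,"dz": 0.2,"roll": 0},
    {"jaw": 1,"dx": -0.1,"dy": -0.1,"dz": 0.2,"roll": 0},
    {"jaw": 1,"dx": -0.1,"dy": -0.1,"dz": 0.2,"roll": 0},
    {"jaw": 1,"dx": -0.1,"dy": -0.1,"dz": 0.2,"roll": 0},
    {"jaw": 1,"dx": -0.1,"dy": -0.1,"dz": 0.2,"roll": 0},
    {"jaw": 1,"dx": -0.1,"dy": -0.1,"dz": 0.2,"roll": 0},
    {"jaw": 1,"dx": -0.1,"dy": -0.1,"dz": 0.2,"roll": 0},
  ],
  newtons=80,
)

```text
clock: 4.53
tool_pos: [0.4776, 0.344, 0.0474]
tool_rot: [3.141, -0.0, 2.038]
wrist_force: [0.6, 0.9, 2.6]
width: 0.179
gripper_force: 78.5
```

```bash
python3 - <<'E'
from h import *
s=sensors.read_state();print(s['clock'],s['tool_pos'],s['tool_rot'],s['wrist_force'],s['torque'],s['width'],s['gripper_force'])
E
```

```text
4.5333 [0.4776432  0.34400682 0.04743913] [ 3.14099035e+00 -1.08863056e-05  2.03778371e+00] [0.58981858 0.93223395 2.57855374] [ 0.14961834 -0.03128493 -0.07231455] 0.17905400724751655 78.49952101707458
```

```bash
cat >> h.py <<'E'
FY=np.arctan2(-1,.0386); FU=np.array([np.cos(FY),np.sin(FY)]); FL=np.array([-FU[1],FU[0]])
_t=np.array([.6016-.0382*.2345,.2345])-.0225*FL      # lane tail
FO=_t+.345*FU
def tof(p): q=np.array(p)[:2]-FO; return np.array([q@FU,q@FL])
def tow(x,y=0): return FO+x*FU+y*FL
E
python3 - <<'E'
from h import *
import pickle
c=pickle.load(open('top.pkl','rb'))
print('mouth',FO,'yaw',FY)
hsv=cv2.cvtColor(c['frame'],cv2.COLOR_BGR2HSV); f=c['frame'].astype(int)
am=((f[...,2]-f[...,0])>25).astype(np.uint8); am[:180]=0;am[225:]=0;am[:,:255]=0;am[:,350:]=0
n,l,st,ce=cv2.connectedComponentsWithStats(am)
for i in range(1,n):
    if st[i,4]>40:
        x,y,w,h,a=st[i]; print(st[i],'low edge y->feeder', tof(ray(c,x+w/2-.5,y+h-.5,.006))*1e3)
g=cv2.cvtColor(c['frame'],cv2.COLOR_BGR2GRAY)
dm=(g<62).astype(np.uint8)
for i,u in enumerate((275,294,315,337)):
    ys,xs=np.nonzero(dm[184:206,u-7:u+8]); print(u,len(xs),xs.mean()+u-7,ys.mean()+184)
s=sensors.read_state()
T=tow(-.313)-.013*FU;print('dist',np.hypot(*T)); shift([*T,.115],FY+np.pi)
E
```

```text
mouth [ 0.58346593 -0.11111112] yaw -1.53221548049353
[327 191  15  14 133] low edge y->feeder [-80.39054588 -11.25032124]
[306 195  16  14 133] low edge y->feeder [-130.25319926  -18.84800014]
[267 197  15  13 132] low edge y->feeder [-225.10876202  -17.01994063]
[287 197  15  13 120] low edge y->feeder [-177.15461388  -19.18647137]
275 100 274.35 195.68
294 106 294.5 195.87735849056605
315 109 315.0366972477064 194.09174311926606
337 99 336.44444444444446 191.67676767676767
dist 0.6099101229555589
cm [-15.75   2.5   -6.76] roll 0.428
```

```bash
python3 - <<'E'
from h import *
shift([*(tow(-.300)-.013*FU),.10],FY+np.pi)
E
```

```text
cm [-16.93   1.96  -5.26] roll 0.428
```

Call:
apply_moves(
  deltas=[
    {"jaw": 1,"dx": 0,"dy": 0,"dz": -2,"roll": 0},
    {"jaw": 1,"dx": 0,"dy": 0,"dz": -4,"roll": 0},
    {"jaw": 1,"dx": 0,"dy": 0,"dz": -5.3,"roll": 0},
    {"jaw": 1,"dx": -2,"dy": 0.2,"dz": -5.3,"roll": 0.08},
    {"jaw": 1,"dx": -4,"dy": 0.4,"dz": -5.3,"roll": 0.16},
    {"jaw": 1,"dx": -6,"dy": 0.6,"dz": -5.3,"roll": 0.24},
    {"jaw": 1,"dx": -8,"dy": 0.9,"dz": -5.3,"roll": 0.32},
    {"jaw": 1,"dx": -10,"dy": 1.2,"dz": -5.3,"roll": 0.4},
    {"jaw": 1,"dx": -12,"dy": 1.4,"dz": -5.3,"roll": 0.428},
    {"jaw": 1,"dx": -14,"dy": 1.6,"dz": -5.3,"roll": 0.428},
    {"jaw": 1,"dx": -16,"dy": 1.8,"dz": -5.3,"roll": 0.428},
    {"jaw": 1,"dx": -16.7,"dy": 1.9,"dz": -5.3,"roll": 0.428},
    {"jaw": 1,"dx": -16.9,"dy": 2.0,"dz": -5.3,"roll": 0.428},
    {"jaw": 1,"dx": -16.9,"dy": 2.0,"dz": -5.3,"roll": 0.428},
    {"jaw": 1,"dx": -16.9,"dy": 2.0,"dz": -5.3,"roll": 0.428},
    {"jaw": 1,"dx": -16.9,"dy": 2.0,"dz": -5.3,"roll": 0.428},
    {"jaw": 1,"dx": -16.9,"dy": 2.0,"dz": -5.3,"roll": 0.428},
  ],
)

```text
clock: 5.95
tool_pos: [0.5707, 0.2028, 0.1001]
tool_rot: [-3.141, -0.0, 1.611]
wrist_force: [1.0, 0.0, -8.6]
width: 0.174
gripper_force: 79.9
```

```bash
python3 - <<'E'
from h import *
s=sensors.read_state();print(s['clock'],s['tool_pos'],s['tool_rot'],s['wrist_force'],s['width'])
shift([*(tow(-.300)-.013*FU),.0545],FY+np.pi)
c=cap('top');f=cv2.convertScaleAbs(c['frame'][150:250,180:340],alpha=1.6);cv2.imwrite('pics/c3.png',cv2.resize(f,None,fx=5,fy=5,interpolation=cv2.INTER_CUBIC))
E
```

```text
5.95 [0.57070838 0.20282868 0.10012215] [-3.14094782e+00 -4.83394053e-07  1.61103570e+00] [ 0.97952999  0.03426776 -8.60286556] 0.1744165408774161
cm [-0.12  0.06  4.56] roll 0.002
```

View pics/c3.png

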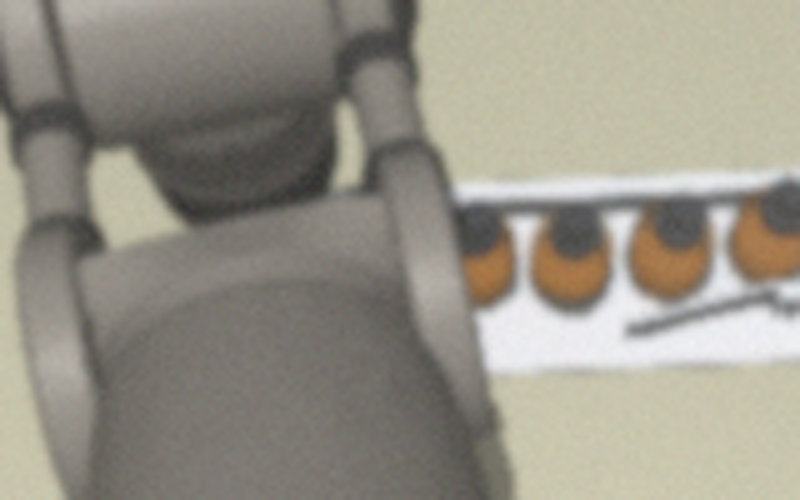

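The arm hides the follower in the top view, and the bottles are undisturbed at (275–335, 197). I'll check the lateral fit with the wrist camera.

```bash
python3 - <<'E'
from h import *
c=cap('wrist');f=cv2.convertScaleAbs(c['frame'],alpha=1.4)
for P,col in [((x,y,z),k) for z,y,k in ((.042,.0225,(0,0,255)),(.006,.0225,(255,0,0))) for x in (-.345,-.32,-.29,-.26)]:
    q=proj(c,[*tow(P[0],P[1]),P[2]]); cv2.circle(f,tuple(int(round(v)) for v in q),3,col,1)
for x,y in ((-.33,.02),(-.33,-.02),(-.27,.02),(-.27,-.02)):
    q=proj(c,[*tow(x,y),.042+.0527]); cv2.circle(f,tuple(int(round(v)) for v in q),3,(0,255,0),1)
cv2.imwrite('pics/w2.png',f)
E
```

```text
(no output)
```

View pics/w2.png

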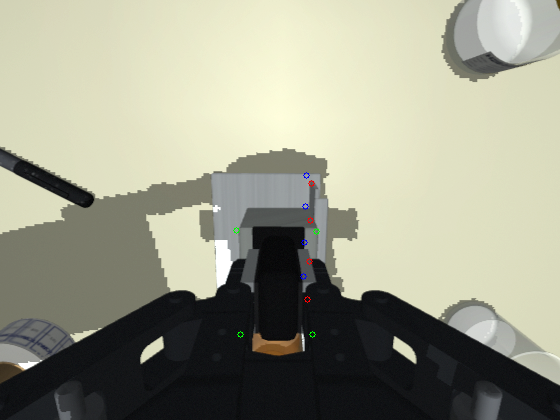

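```bash
python3 - <<'E'
from h import *
c=cap('wrist');g=cv2.cvtColor(c['frame'],cv2.COLOR_BGR2GRAY).astype(int)
for r in (180,190,200,206): print(r,g[r,296:334])
for r in (235,240): print(r,g[r,228:248],g[r,308:325])
for u in (245,310): print(u,g[200:240,u])
E
```

```text
180 [112 112 113 112 112 112 112 112 113 113 114 115 113 104  95  89  92 107
 114 113 113 113 113 109  96  88  88 145 166 167 167 167 167 167 167 167
 166 167]
190 [113 113 112 112 112 112 112 113 113 113 113 114 113  82  59  59  60  60
  70  94 106 106 101  92  88  88  88  87  88 144 165 166 165 165 165 165
 166 165]
200 [112 112 112 111 111 112 113 113 114 114 116 114 104  76  59  60  60  59
  88 104 110 113 113 113 113 112 112 111 111 111 110 102 145 164 164 164
 164 163]
206 [111 112 112 111 112 112 113 113 113 113 115 114  96  70  60  61  59  58
  83 104 111 112 113 113 113 112 111 110 111 110 106  88 141 163 164 163
 163 163]
235 [110 112 111 110 110 110 109 110 111 110  90  83  87  90  92  92  92  93
  93  92] [ 94  93  94  94  94  93  92  89  85  80 102 114 111 110 109 110 110]
240 [110 113 112 109 109 110 109 110 112 111  98  87  85  91  93  92  93  94
  93  92] [ 94  94  94  94  92  92  92  89  84  82 104 112 111 109 110 110 110]
245 [113 113 113 112 112 112 112 112 112 112 105 104  90  77  65  60  60  58
  60  60  60  61  63  61  62  63  62  70  90  93  93  93  93  93  93  93
  93  94  93  93]
310 [59 59 60 60 59 59 60 60 59 59 59 59 61 61 62 61 61 60 58 61 62 63 63 61
 61 62 61 65 83 89 92 94 93 94 94 94 94 94 95 94]
```

```bash
python3 - <<'E'
from h import *
c=cap('wrist'); s=sensors.read_state(); print(s['tool_pos'])
for u,v,z in ((309.2,190,.006),(308.6,200,.006),(308.3,206,.006),(314,200,.042),(313.8,206,.042),(237.9,235,.0947),(317.7,235,.0947),(238.4,240,.0947),(317.7,240,.0947)):
    print(u,v,z,(tof(ray(c,u,v,z))*1e3).round(1))
print('tcp',tof(s['tool_pos'])*1e3)
E
```

```text
[0.57115507 0.20236403 0.1003464 ]
309.2 190 0.006 [-332.8   25.5]
308.6 200 0.006 [-324.9   25.2]
308.3 206 0.006 [-320.    25.1]
314 200 0.042 [-333.2   25.2]
313.8 206 0.042 [-329.1   25.2]
237.9 235 0.0947 [-327.3  -18.8]
317.7 235 0.0947 [-327.4   21.3]
238.4 240 0.0947 [-324.6  -18.7]
317.7 240 0.0947 [-324.7   21.4]
tcp [-3.13716722e+02 -2.10561380e-01]
```

Call:
apply_moves(
  deltas=[
    {"jaw": 1,"dx": -0.1,"dy": 0.12,"dz": 1.5,"roll": 0},
    {"jaw": 1,"dx": -0.1,"dy": 0.12,"dz": 3,"roll": 0},
    {"jaw": 1,"dx": -0.1,"dy": 0.12,"dz": 4.0,"roll": 0},
    {"jaw": 1,"dx": -0.1,"dy": 0.12,"dz": 4.3,"roll": 0},
    {"jaw": 1,"dx": -0.1,"dy": 0.12,"dz": 4.5,"roll": 0},
    {"jaw": 1,"dx": -0.1,"dy": 0.12,"dz": 4.6,"roll": 0},
    {"jaw": 1,"dx": -0.1,"dy": 0.12,"dz": 4.65,"roll": 0},
    {"jaw": 1,"dx": -0.1,"dy": 0.12,"dz": 4.65,"roll": 0},
    {"jaw": 1,"dx": -0.1,"dy": 0.12,"dz": 4.65,"roll": 0},
  ],
)

```text
clock: 6.9
tool_pos: [0.573, 0.2011, 0.0544]
tool_rot: [3.14, -0.0, 1.61]
wrist_force: [-0.9, 0.6, -8.7]
width: 0.175
gripper_force: 79.7
```

```bash
python3 - <<'E'
from h import *
s=sensors.read_state();print(s['clock'],s['tool_pos'],s['tool_rot'],s['wrist_force'],s['torque'])
print('tcp',tof(s['tool_pos'])*1e3)
c=cap('wrist');g=cv2.cvtColor(c['frame'],cv2.COLOR_BGR2GRAY).astype(int)
for x in (-.330,):
  for y,z in ((.0225,.006),(.0225,.042),(.02,.048),(-.02,.048)): print(y,z,proj(c,[*tow(x,y),z]))
for r in (150,165,185,215,230,235,240,245): print(r,g[r,220:260],g[r,295:340])
E
```

```text
6.9 [0.57300858 0.20106913 0.05440098] [ 3.14044711e+00 -1.01781115e-04  1.60982032e+00] [-0.91195635  0.57092793 -8.67300744] [ 0.11162799 -0.00792812  0.05497909]
tcp [-312.35129591    1.59162146]
0.0225 0.006 [308.39809776 206.16987146]
0.0225 0.042 [315.01277586 223.0990085 ]
0.02 0.048 [311.4210922  226.64958215]
-0.02 0.048 [231.73130367 226.663306  ]
150 [167 166 167 168 167 166 167 168 168 168 168 168 169 169 169 169 169 169
 170 170 170 170 170 170 170 170 170 171 171 171 171 171 171 172 172 172
 172 172 172 173] [174 174 174 174 174 175 174 174 174 174 174 173 173 174 174 174 173 173
 173 173 173 173 173 172 173 173 172 171 172 172 171 171 171 171 171 171
 170 171 171 170 170 170 169 170 170]
165 [165 166 166 123  88  88  88  88  88  89  89  89  88  89  88  89  89  89
  89  89  89  88  89  89  89  89  89  89  89  89  88  89  89  90  90  90
  89  89  89  89] [ 90  90  90  90  90  89  89  90  90  90  89  89  89  89  89  90  90  89
  89  89  89  90  90  89  90  90  89  90  89  89  89  89  89  89  89  89
  90  90  89  89 147 169 169 168 168]
185 [111 111 111 108 109 110 111 112
[... 1375 characters left out ...]
 [109 110 111 112 112 109 108 109 110 111 112 113 114 113 113 112 111 110
  99  87  86  90  93  93  94  93  93  93  92  92  92  92  57  11  10  11
   9  11  11  11] [ 10  11  11  11  12  10  13  10  12  58  88  95  95  95  95  95  95  94
  92  92  89  84  66  59  74  94 107 112 112 114 114 113 113 112 111 110
 110 111 111 110 101  84  85  88  88]
245 [110 110 110 110 111 110 109 109 109 110 113 113 114 114 113 112 111 110
 110  94  85  90  91  93  93  94  94  93  92  93  92  91  55  10  11  12
  11  11  10  11] [ 10  12  11  11  10   9  11   8   9  57  87  94  95  94  94  94  94  93
  91  92  88  84  67  57  80  98 109 112 113 114 115 113 113 111 111 111
 110 111 110 109  97  84  85  88  88]
```

Call:
apply_moves(
  deltas=[
    {"jaw": 1,"dx": 0,"dy": 0,"dz": 0.05,"roll": 0},
    {"jaw": 1,"dx": 0,"dy": 0,"dz": 0.1,"roll": 0},
    {"jaw": 1,"dx": 0,"dy": 0,"dz": 0.15,"roll": 0},
    {"jaw": 1,"dx": 0,"dy": 0,"dz": 0.15,"roll": 0},
    {"jaw": 1,"dx": 0,"dy": 0,"dz": 0.15,"roll": 0},
    {"jaw": 1,"dx": 0,"dy": 0,"dz": 0.15,"roll": 0},
  ],
)

```text
clock: 7.45
tool_pos: [0.573, 0.2011, 0.0534]
tool_rot: [3.14, -0.0, 1.61]
wrist_force: [-3.0, -0.5, 6.0]
width: 0.176
gripper_force: 81.8
```

```bash
python3 - <<'E'
from h import *
s=sensors.read_state();print(s['clock'],s['tool_pos'],s['tool_rot'],s['wrist_force'],s['torque'])
E
```

```text
7.45 [0.57299656 0.2011413  0.05341479] [ 3.14021664e+00 -1.99315439e-04  1.60985683e+00] [-2.97190902 -0.53657736  5.97769924] [-0.13945755  0.73511753  0.04373566]
```

Call:
apply_moves(
  deltas=[
    {"jaw": 0.3,"dx": 0,"dy": 0,"dz": 0,"roll": 0},
    {"jaw": 0.3,"dx": 0,"dy": 0,"dz": 0,"roll": 0},
    {"jaw": 0.3,"dx": 0,"dy": 0,"dz": 0,"roll": 0},
    {"jaw": 0.3,"dx": 0,"dy": 0,"dz": 0,"roll": 0},
    {"jaw": 0.3,"dx": 0,"dy": 0,"dz": 0,"roll": 0},
    {"jaw": 1,"dx": 0,"dy": 0,"dz": 0,"roll": 0},
    {"jaw": 1,"dx": 0,"dy": 0,"dz": 0,"roll": 0},
    {"jaw": 1,"dx": 0,"dy": 0,"dz": 0,"roll": 0},
    {"jaw": 1,"dx": 0,"dy": 0,"dz": 0,"roll": 0},
    {"jaw": 1,"dx": 0,"dy": 0,"dz": 0,"roll": 0},
    {"jaw": 1,"dx": 0,"dy": 0,"dz": 0,"roll": 0},
    {"jaw": 1,"dx": 0,"dy": 0,"dz": 0,"roll": 0},
  ],
)

```text
clock: 8.45
tool_pos: [0.5728, 0.201, 0.0523]
tool_rot: [3.141, 0.0, 1.61]
wrist_force: [1.5, -0.2, 0.1]
width: 0.179
gripper_force: 78.4
```

```bash
python3 - <<'E'
from h import *
s=sensors.read_state();print(s['clock'],s['tool_pos'],s['tool_rot'],s['wrist_force'],s['torque'],tof(s['tool_pos']))
E
```

```text
8.45 [0.57283797 0.20100274 0.05231269] [3.14109082e+00 3.02614003e-05 1.60981672e+00] [ 1.54221692 -0.19698355  0.0608471 ] [ 0.04110759 -0.21921572  0.03060854] [-0.31229154  0.00141857]
```

Call:
apply_moves(
  deltas=[
    {"jaw": 1,"dx": -0.3,"dy": 0,"dz": 0,"roll": 0},
    {"jaw": 1,"dx": -0.6,"dy": 0,"dz": 0,"roll": 0},
    {"jaw": 1,"dx": -0.9,"dy": 0,"dz": 0,"roll": 0},
    {"jaw": 1,"dx": -1.2,"dy": 0,"dz": 0,"roll": 0},
    {"jaw": 1,"dx": -1.5,"dy": 0,"dz": 0,"roll": 0},
    {"jaw": 1,"dx": -1.8,"dy": 0,"dz": 0,"roll": 0},
    {"jaw": 1,"dx": -2.1,"dy": 0,"dz": 0,"roll": 0},
    {"jaw": 1,"dx": -2.4,"dy": 0,"dz": 0,"roll": 0},
    {"jaw": 1,"dx": -2.7,"dy": 0,"dz": 0,"roll": 0},
    {"jaw": 1,"dx": -3.0,"dy": 0,"dz": 0,"roll": 0},
    {"jaw": 1,"dx": -3.3,"dy": 0,"dz": 0,"roll": 0},
    {"jaw": 1,"dx": -3.6,"dy": 0,"dz": 0,"roll": 0},
    {"jaw": 1,"dx": -3.9,"dy": 0,"dz": 0,"roll": 0},
    {"jaw": 1,"dx": -4.2,"dy": 0,"dz": 0,"roll": 0},
    {"jaw": 1,"dx": -4.5,"dy": 0,"dz": 0,"roll": 0},
    {"jaw": 1,"dx": -4.8,"dy": 0,"dz": 0,"roll": 0},
    {"jaw": 1,"dx": -5.1,"dy": 0,"dz": 0,"roll": 0},
    {"jaw": 1,"dx": -5.4,"dy": 0,"dz": 0,"roll": 0},
    {"jaw": 1,"dx": -5.7,"dy": 0,"dz": 0,"roll": 0},
    {"jaw": 1,"dx": -6.0,"dy": 0,"dz": 0,"roll": 0},
  ],
)

```text
clock: 10.12
tool_pos: [0.575, 0.141, 0.0524]
tool_rot: [3.141, -0.0, 1.61]
wrist_force: [-0.5, 5.3, 2.9]
width: 0.18
gripper_force: 79.2
```

```bash
cat > st.py <<'E'
from h import *
s=sensors.read_state();print(s['clock'],s['tool_pos'].round(4),s['tool_rot'].round(4),'F along',(s['wrist_force'][:2]@FU).round(2),s['wrist_force'].round(2),s['torque'].round(2),'feeder',(tof(s['tool_pos'])*1e3).round(2))
E
python3 st.py; python3 - <<'E'
from h import *
c=cap('side');f=cv2.convertScaleAbs(c['frame'][110:270,200:350],alpha=1.2);cv2.imwrite('pics/s2.png',cv2.resize(f,None,fx=3.6,fy=3.6,interpolation=cv2.INTER_CUBIC))
E
```

```text
10.1167 [0.575  0.141  0.0524] [ 3.1414e+00 -3.0000e-04  1.6098e+00] F along -5.3 [-0.46  5.29  2.95] [0.95 0.06 0.01] feeder [-252.23    1.27]
```

View pics/s2.png

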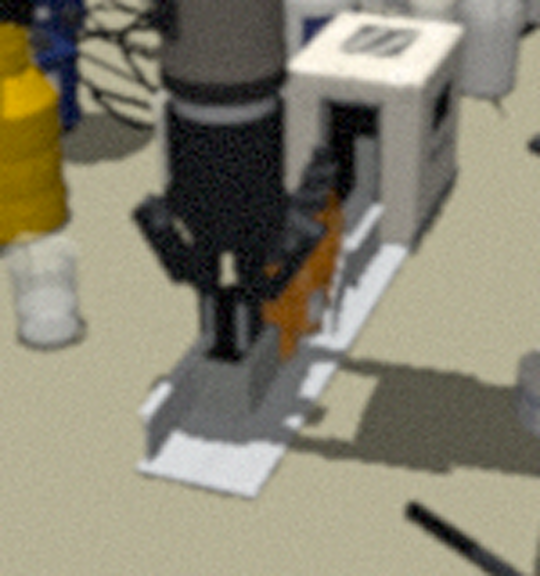

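Call:
apply_moves(
  deltas=[
    {"jaw": 1,"dx": -0.25,"dy": 0,"dz": 0,"roll": 0},
    {"jaw": 1,"dx": -0.5,"dy": 0,"dz": 0,"roll": 0},
    {"jaw": 1,"dx": -0.75,"dy": 0,"dz": 0,"roll": 0},
    {"jaw": 1,"dx": -1.0,"dy": 0,"dz": 0,"roll": 0},
    {"jaw": 1,"dx": -1.25,"dy": 0,"dz": 0,"roll": 0},
    {"jaw": 1,"dx": -1.5,"dy": 0,"dz": 0,"roll": 0},
    {"jaw": 1,"dx": -1.75,"dy": 0,"dz": 0,"roll": 0},
    {"jaw": 1,"dx": -2.0,"dy": 0,"dz": 0,"roll": 0},
    {"jaw": 1,"dx": -2.25,"dy": 0,"dz": 0,"roll": 0},
    {"jaw": 1,"dx": -2.5,"dy": 0,"dz": 0,"roll": 0},
    {"jaw": 1,"dx": -2.75,"dy": 0,"dz": 0,"roll": 0},
    {"jaw": 1,"dx": -3.0,"dy": 0,"dz": 0,"roll": 0},
    {"jaw": 1,"dx": -3.25,"dy": 0,"dz": 0,"roll": 0},
    {"jaw": 1,"dx": -3.5,"dy": 0,"dz": 0,"roll": 0},
    {"jaw": 1,"dx": -3.75,"dy": 0,"dz": 0,"roll": 0},
    {"jaw": 1,"dx": -4.0,"dy": 0,"dz": 0,"roll": 0},
  ],
)

```text
clock: 11.5
tool_pos: [0.5764, 0.1012, 0.0524]
tool_rot: [-3.142, -0.0, 1.61]
wrist_force: [0.7, 5.9, 3.4]
width: 0.176
gripper_force: 79.1
```

```bash
python3 st.py
```

```text
11.5 [0.5764 0.1012 0.0524] [-3.1415e+00 -3.0000e-04  1.6099e+00] F along -5.86 [0.67 5.89 3.44] [ 1.01  0.13 -0.04] feeder [-212.42    1.15]
```

Call:
apply_moves(
  deltas=[
    {"jaw": 1,"dx": -0.25,"dy": 0,"dz": 0,"roll": 0},
    {"jaw": 1,"dx": -0.5,"dy": 0,"dz": 0,"roll": 0},
    {"jaw": 1,"dx": -0.75,"dy": 0,"dz": 0,"roll": 0},
    {"jaw": 1,"dx": -1.0,"dy": 0,"dz": 0,"roll": 0},
    {"jaw": 1,"dx": -1.25,"dy": 0,"dz": 0,"roll": 0},
    {"jaw": 1,"dx": -1.5,"dy": 0,"dz": 0,"roll": 0},
    {"jaw": 1,"dx": -1.75,"dy": 0,"dz": 0,"roll": 0},
    {"jaw": 1,"dx": -2.0,"dy": 0,"dz": 0,"roll": 0},
    {"jaw": 1,"dx": -2.25,"dy": 0,"dz": 0,"roll": 0},
    {"jaw": 1,"dx": -2.5,"dy": 0,"dz": 0,"roll": 0},
    {"jaw": 1,"dx": -2.75,"dy": 0,"dz": 0,"roll": 0},
    {"jaw": 1,"dx": -3.0,"dy": 0,"dz": 0,"roll": 0},
    {"jaw": 1,"dx": -3.25,"dy": 0,"dz": 0,"roll": 0},
    {"jaw": 1,"dx": -3.5,"dy": 0,"dz": 0,"roll": 0},
  ],
)

```text
clock: 12.67
tool_pos: [0.5777, 0.0663, 0.0524]
tool_rot: [-3.141, -0.0, 1.61]
wrist_force: [0.2, 6.2, 2.8]
width: 0.175
gripper_force: 79.0
```

```bash
python3 st.py
```

```text
12.6667 [0.5777 0.0663 0.0524] [-3.1413e+00 -4.0000e-04  1.6099e+00] F along -6.2 [0.24 6.22 2.83] [0.98 0.12 0.01] feeder [-177.46    1.09]
```

Call:
apply_moves(
  deltas=[
    {"jaw": 1,"dx": -0.25,"dy": 0,"dz": 0,"roll": 0},
    {"jaw": 1,"dx": -0.5,"dy": 0,"dz": 0,"roll": 0},
    {"jaw": 1,"dx": -0.75,"dy": 0,"dz": 0,"roll": 0},
    {"jaw": 1,"dx": -1.0,"dy": 0,"dz": 0,"roll": 0},
    {"jaw": 1,"dx": -1.25,"dy": 0,"dz": 0,"roll": 0},
    {"jaw": 1,"dx": -1.5,"dy": 0,"dz": 0,"roll": 0},
    {"jaw": 1,"dx": -1.6,"dy": 0,"dz": 0,"roll": 0},
    {"jaw": 1,"dx": -1.7,"dy": 0,"dz": 0,"roll": 0},
    {"jaw": 1,"dx": -1.8,"dy": 0,"dz": 0,"roll": 0},
    {"jaw": 1,"dx": -1.9,"dy": 0,"dz": 0,"roll": 0},
  ],
)

```text
clock: 13.5
tool_pos: [0.5784, 0.0473, 0.0524]
tool_rot: [-3.141, -0.0, 1.61]
wrist_force: [0.2, 6.3, 3.1]
width: 0.177
gripper_force: 79.2
```

Call:
apply_moves(
  deltas=[
    {"jaw": 1,"dx": -0.1,"dy": 0,"dz": 0,"roll": 0},
    {"jaw": 1,"dx": -0.2,"dy": 0,"dz": 0,"roll": 0},
    {"jaw": 1,"dx": -0.3,"dy": 0,"dz": 0,"roll": 0},
    {"jaw": 1,"dx": -0.4,"dy": 0,"dz": 0,"roll": 0},
  ],
)

```text
clock: 13.83
tool_pos: [0.5785, 0.0434, 0.0523]
tool_rot: [-3.141, -0.0, 1.61]
wrist_force: [0.1, 6.7, 3.7]
width: 0.179
gripper_force: 79.2
```

Call:
apply_moves(
  deltas=[
    {"jaw": 1,"dx": -0.1,"dy": 0,"dz": 0,"roll": 0},
    {"jaw": 1,"dx": -0.2,"dy": 0,"dz": 0,"roll": 0},
    {"jaw": 1,"dx": -0.3,"dy": 0,"dz": 0,"roll": 0},
  ],
)

```text
clock: 14.08
tool_pos: [0.5787, 0.0404, 0.0524]
tool_rot: [-3.141, -0.0, 1.61]
wrist_force: [0.2, 6.5, 3.2]
width: 0.176
gripper_force: 79.2
```

Call:
apply_moves(
  deltas=[
    {"jaw": 1,"dx": -0.1,"dy": 0,"dz": 0,"roll": 0},
    {"jaw": 1,"dx": -0.2,"dy": 0,"dz": 0,"roll": 0},
    {"jaw": 1,"dx": -0.3,"dy": 0,"dz": 0,"roll": 0},
    {"jaw": 1,"dx": -0.4,"dy": 0,"dz": 0,"roll": 0},
  ],
)

```text
clock: 14.42
tool_pos: [0.5788, 0.0364, 0.0524]
tool_rot: [-3.141, -0.0, 1.61]
wrist_force: [0.4, 6.0, 3.4]
width: 0.173
gripper_force: 79.2
```

Call:
apply_moves(
  deltas=[
    {"jaw": 1,"dx": -0.1,"dy": 0,"dz": 0,"roll": 0},
    {"jaw": 1,"dx": -0.2,"dy": 0,"dz": 0,"roll": 0},
    {"jaw": 1,"dx": -0.3,"dy": 0,"dz": 0,"roll": 0},
    {"jaw": 1,"dx": -0.4,"dy": 0,"dz": 0,"roll": 0},
  ],
)

```text
clock: 14.75
tool_pos: [0.5789, 0.0324, 0.0523]
tool_rot: [-3.141, -0.0, 1.61]
wrist_force: [0.3, 6.8, 3.6]
width: 0.175
gripper_force: 79.2
```

Call:
apply_moves(
  deltas=[
    {"jaw": 1,"dx": -0.1,"dy": 0,"dz": 0,"roll": 0},
    {"jaw": 1,"dx": -0.2,"dy": 0,"dz": 0,"roll": 0},
    {"jaw": 1,"dx": -0.3,"dy": 0,"dz": 0,"roll": 0},
    {"jaw": 1,"dx": -0.4,"dy": 0,"dz": 0,"roll": 0},
  ],
)

```text
clock: 15.08
tool_pos: [0.5791, 0.0284, 0.0524]
tool_rot: [-3.141, -0.0, 1.61]
wrist_force: [-0.4, 5.2, 3.8]
width: 0.178
gripper_force: 79.2
```

Call:
apply_moves(
  deltas=[
    {"jaw": 1,"dx": -0.1,"dy": 0,"dz": 0,"roll": 0},
    {"jaw": 1,"dx": -0.2,"dy": 0,"dz": 0,"roll": 0},
    {"jaw": 1,"dx": -0.3,"dy": 0,"dz": 0,"roll": 0},
    {"jaw": 1,"dx": -0.4,"dy": 0,"dz": 0,"roll": 0},
  ],
)

```text
clock: 15.42
tool_pos: [0.5792, 0.0244, 0.0523]
tool_rot: [-3.141, -0.0, 1.61]
wrist_force: [-0.7, 7.1, 3.7]
width: 0.174
gripper_force: 79.2
```

Call:
apply_moves(
  deltas=[
    {"jaw": 1,"dx": -0.1,"dy": 0,"dz": 0,"roll": 0},
    {"jaw": 1,"dx": -0.2,"dy": 0,"dz": 0,"roll": 0},
    {"jaw": 1,"dx": -0.3,"dy": 0,"dz": 0,"roll": 0},
  ],
)

```text
clock: 15.67
tool_pos: [0.5793, 0.0214, 0.0524]
tool_rot: [-3.141, -0.001, 1.61]
wrist_force: [-0.6, 6.4, 3.2]
width: 0.179
gripper_force: 79.2
```

Call:
apply_moves(
  deltas=[
    {"jaw": 1,"dx": -0.1,"dy": 0,"dz": 0,"roll": 0},
    {"jaw": 1,"dx": -0.2,"dy": 0,"dz": 0,"roll": 0},
    {"jaw": 1,"dx": -0.3,"dy": 0,"dz": 0,"roll": 0},
    {"jaw": 1,"dx": -0.4,"dy": 0,"dz": 0,"roll": 0},
  ],
)

```text
clock: 16.0
tool_pos: [0.5795, 0.0175, 0.0524]
tool_rot: [-3.141, -0.001, 1.61]
wrist_force: [0.2, 6.5, 3.9]
width: 0.178
gripper_force: 79.2
```

Call:
apply_moves(
  deltas=[
    {"jaw": 1,"dx": -0.1,"dy": 0,"dz": 0,"roll": 0},
    {"jaw": 1,"dx": -0.2,"dy": 0,"dz": 0,"roll": 0},
    {"jaw": 1,"dx": -0.3,"dy": 0,"dz": 0,"roll": 0},
    {"jaw": 1,"dx": -0.4,"dy": 0,"dz": 0,"roll": 0},
  ],
)

```text
clock: 16.33
tool_pos: [0.5796, 0.0135, 0.0524]
tool_rot: [-3.141, -0.001, 1.61]
wrist_force: [0.6, 5.5, 3.4]
width: 0.176
gripper_force: 79.3
```

Call:
apply_moves(
  deltas=[
    {"jaw": 1,"dx": -0.1,"dy": 0,"dz": 0,"roll": 0},
    {"jaw": 1,"dx": -0.2,"dy": 0,"dz": 0,"roll": 0},
    {"jaw": 1,"dx": -0.3,"dy": 0,"dz": 0,"roll": 0},
    {"jaw": 1,"dx": -0.4,"dy": 0,"dz": 0,"roll": 0},
  ],
)

```text
clock: 16.67
tool_pos: [0.5797, 0.0106, 0.0524]
tool_rot: [-3.141, -0.002, 1.61]
wrist_force: [-0.2, 10.9, 4.1]
width: 0.174
gripper_force: 79.4
```

Call:
apply_moves(
  deltas=[
    {"jaw": 1,"dx": 0,"dy": 0,"dz": 0,"roll": 0},
    {"jaw": 1,"dx": 0,"dy": 0,"dz": 0,"roll": 0},
    {"jaw": 1,"dx": 0,"dy": 0,"dz": 0,"roll": 0},
  ],
)

```text
clock: 16.92
tool_pos: [0.5797, 0.0105, 0.0524]
tool_rot: [-3.141, -0.002, 1.61]
wrist_force: [-1.0, 10.5, 4.2]
width: 0.178
gripper_force: 79.3
```

Call:
apply_moves(
  deltas=[
    {"jaw": 1,"dx": -0.04,"dy": 0,"dz": 0,"roll": 0},
    {"jaw": 1,"dx": -0.08,"dy": 0,"dz": 0,"roll": 0},
    {"jaw": 1,"dx": -0.12,"dy": 0,"dz": 0,"roll": 0},
    {"jaw": 1,"dx": -0.12,"dy": 0,"dz": 0,"roll": 0},
    {"jaw": 1,"dx": -0.12,"dy": 0,"dz": 0,"roll": 0},
  ],
)

```text
clock: 17.33
tool_pos: [0.5797, 0.0097, 0.0525]
tool_rot: [-3.141, -0.002, 1.61]
wrist_force: [0.3, 12.2, 5.4]
width: 0.176
gripper_force: 79.4
```

Call:
apply_moves(
  deltas=[
    {"jaw": 1,"dx": -0.04,"dy": 0,"dz": 0,"roll": 0},
    {"jaw": 1,"dx": -0.07,"dy": 0,"dz": 0,"roll": 0},
    {"jaw": 1,"dx": -0.07,"dy": 0,"dz": 0,"roll": 0},
    {"jaw": 1,"dx": -0.07,"dy": 0,"dz": 0,"roll": 0},
    {"jaw": 1,"dx": -0.07,"dy": 0,"dz": 0,"roll": 0},
  ],
)

```text
clock: 17.75
tool_pos: [0.5797, 0.0093, 0.0525]
tool_rot: [-3.141, -0.003, 1.61]
wrist_force: [-0.8, 13.3, 5.2]
width: 0.176
gripper_force: 79.4
```

Call:
apply_moves(
  deltas=[
    {"jaw": 1,"dx": 0,"dy": 0,"dz": 0,"roll": 0},
    {"jaw": 1,"dx": 0,"dy": 0,"dz": 0,"roll": 0},
    {"jaw": 1,"dx": 0,"dy": 0,"dz": 0,"roll": 0},
    {"jaw": 1,"dx": 0.03,"dy": 0,"dz": 0,"roll": 0},
    {"jaw": 1,"dx": 0.06,"dy": 0,"dz": 0,"roll": 0},
    {"jaw": 1,"dx": 0.06,"dy": 0,"dz": 0,"roll": 0},
    {"jaw": 1,"dx": 0.06,"dy": 0,"dz": 0,"roll": 0},
  ],
)

```text
clock: 18.33
tool_pos: [0.5797, 0.0093, 0.0524]
tool_rot: [-3.141, -0.002, 1.61]
wrist_force: [-0.8, 11.5, 3.8]
width: 0.176
gripper_force: 79.4
```

Call:
apply_moves(
  deltas=[
    {"jaw": 1,"dx": 0.04,"dy": 0,"dz": 0,"roll": 0},
    {"jaw": 1,"dx": 0.08,"dy": 0,"dz": 0,"roll": 0},
    {"jaw": 1,"dx": 0.12,"dy": 0,"dz": 0,"roll": 0},
    {"jaw": 1,"dx": 0.16,"dy": 0,"dz": 0,"roll": 0},
    {"jaw": 1,"dx": 0.2,"dy": 0,"dz": 0,"roll": 0},
    {"jaw": 1,"dx": 0.2,"dy": 0,"dz": 0,"roll": 0},
    {"jaw": 1,"dx": 0.2,"dy": 0,"dz": 0,"roll": 0},
  ],
)

```text
clock: 18.92
tool_pos: [0.5798, 0.0096, 0.0523]
tool_rot: [-3.141, 0.0, 1.61]
wrist_force: [-0.4, 3.0, 4.2]
width: 0.176
gripper_force: 79.3
```

Call:
apply_moves(
  deltas=[
    {"jaw": 1,"dx": 0.03,"dy": 0,"dz": -0.02,"roll": 0},
    {"jaw": 1,"dx": 0.05,"dy": 0,"dz": -0.03,"roll": 0},
    {"jaw": 1,"dx": 0.05,"dy": 0,"dz": -0.03,"roll": 0},
    {"jaw": 1,"dx": 0.05,"dy": 0,"dz": -0.03,"roll": 0},
  ],
)

```text
clock: 19.25
tool_pos: [0.5798, 0.01, 0.0523]
tool_rot: [-3.141, 0.0, 1.61]
wrist_force: [-1.3, 0.6, 0.6]
width: 0.177
gripper_force: 79.1
```

Call:
apply_moves(
  deltas=[
    {"jaw": 0.5,"dx": 0,"dy": 0,"dz": 0,"roll": 0},
    {"jaw": 0.3,"dx": 0,"dy": 0,"dz": 0,"roll": 0},
    {"jaw": 0.1,"dx": 0,"dy": 0,"dz": 0,"roll": 0},
    {"jaw": 0.1,"dx": 0,"dy": 0,"dz": 0,"roll": 0},
    {"jaw": 0.1,"dx": 0,"dy": 0,"dz": 0,"roll": 0},
    {"jaw": 0.1,"dx": 0,"dy": 0,"dz": 0,"roll": 0},
    {"jaw": 0.1,"dx": 0,"dy": 0,"dz": -2,"roll": 0},
    {"jaw": 0.1,"dx": 0,"dy": 0,"dz": -4,"roll": 0},
    {"jaw": 0.1,"dx": 0,"dy": 0,"dz": -7,"roll": 0},
    {"jaw": 0.1,"dx": 0,"dy": 0,"dz": -10,"roll": 0},
    {"jaw": 0.1,"dx": 2,"dy": 0,"dz": -12,"roll": 0},
  ],
  newtons=20,
)

```text
clock: 20.17
tool_pos: [0.5804, 0.0279, 0.1755]
tool_rot: [3.138, 0.002, 1.607]
wrist_force: [0.2, 0.4, 0.3]
width: 0.452
gripper_force: 0.0
```

Call:
apply_moves(
  deltas=[
    {"jaw": 0.1,"dx": 4,"dy": -3,"dz": -2,"roll": 0},
    {"jaw": 0.1,"dx": 8,"dy": -7,"dz": -2,"roll": 0},
    {"jaw": 0.1,"dx": 12,"dy": -11,"dz": -2,"roll": 0},
    {"jaw": 0.1,"dx": 16,"dy": -13,"dz": -2,"roll": 0},
    {"jaw": 0.1,"dx": 20,"dy": -13,"dz": -2,"roll": 0},
    {"jaw": 0.1,"dx": 24,"dy": -13,"dz": -2,"roll": 0},
    {"jaw": 0.1,"dx": 28,"dy": -13,"dz": -2,"roll": 0},
    {"jaw": 0.1,"dx": 30,"dy": -13,"dz": -2,"roll": 0},
    {"jaw": 0.1,"dx": 30,"dy": -13,"dz": -2,"roll": 0},
  ],
)

```text
clock: 20.92
tool_pos: [0.4365, 0.33, 0.1928]
tool_rot: [3.141, -0.002, 1.614]
wrist_force: [0.3, -0.8, 0.9]
width: 0.451
gripper_force: 0.0
```

```bash
python3 st.py; python3 - <<'E'
from h import *
c=cap('side');f=cv2.convertScaleAbs(c['frame'][100:260,220:360],alpha=1.3);a=cv2.resize(f,(400,457),interpolation=cv2.INTER_CUBIC)
c=cap('top');f=c['frame'].copy()
for x in (-.0865-.06,-.0865):
  for y in (-.02,.02):
    q=proj(c,[*tow(x,y),.048]);print(q)
f=cv2.convertScaleAbs(f[150:250,290:390],alpha=1.6);b=cv2.resize(f,(400,400),interpolation=cv2.INTER_CUBIC);b=cv2.copyMakeBorder(b,0,57,0,0,cv2.BORDER_CONSTANT)
cv2.imwrite('pics/end.png',np.hstack([a,b]))
E
```

```text
20.9167 [0.4365 0.33   0.1928] [ 3.1406e+00 -2.3000e-03  1.6136e+00] F along 0.84 [ 0.3  -0.83  0.86] [-0.02  0.03 -0.01] feeder [-446.44 -129.85]
[307.99680443 205.48042184]
[306.96164268 188.76857573]
[333.84049871 204.33943008]
[332.61448927 187.64254722]
```

View pics/end.png

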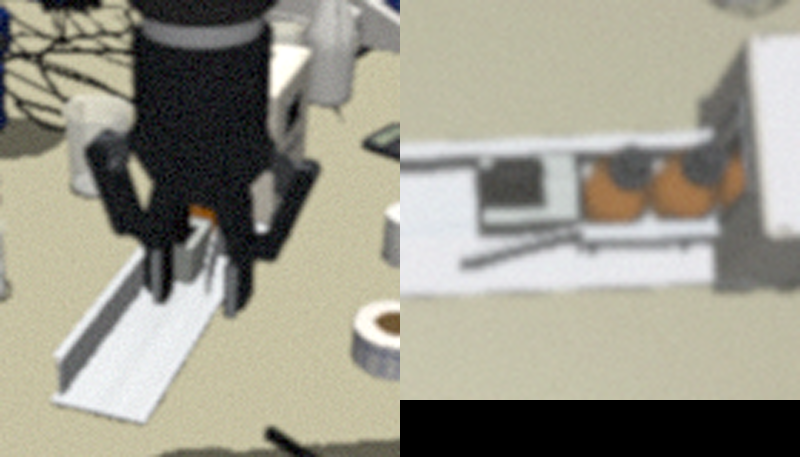

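The follower stands square in the lane, with its face at crop (578,190), touching bottle 4 at (615,190). The next bottle touches it and the row continues into the housing. The gripper is clear, so I'm handing in.

```bash
python3 -c "
from h import *
print(workorder.sign_off())"
```

```text
the job is handed in; nothing more can be done
None
```

The job is handed in. The row was pressed on the stop with about 7 N more than it took to slide it, then I eased off and let go. In the last picture the follower stands square against the last bottle and the gripper is clear; the sign-off gave no verdict, and I could not measure the force left on the stop after release.

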